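Find the loose guide post on the puck loading dock and replace it

TASK

One of the four steel guide posts on the puck loading dock is an old-pattern post: its foot is too thin for its hole, so it stands loose, though all four look alike. Rock the posts gently from side to side, with a light finger push of about 5 N, to feel which one has too much play. Pull that one out and stand it in the caddy's empty narrow hole, then seat the spare post from the caddy fully home in its place, forcing nothing; leave everything else as it is.

Things in the scene. Friction and masses are not known exactly. Their poses are not given: they have to be found in the camera images.
- dock: puck loading dock: fixed aluminium plate 150 x 270 x 45 mm, two round puck seats (66 mm) in a row along its y, four upright guide posts, two beside each seat. Origin: centre of its underside on the bench, z up, y along its length. Pushed sideways near the top, a sound post gives 2.5 mm or less each way at 5 N, the loose one 6 mm or more
- dock_hole1 (a point): centre of the mouth of one of the dock's four post holes, on its top face 45 mm above the bench; 17 mm dia., 36 mm deep. In the dock's frame at x -48, y 70 mm. A post stands in each at the start
- dock_hole2 (a point): centre of the mouth of one of the dock's four post holes, on its top face 45 mm above the bench; 17 mm dia., 36 mm deep. In the dock's frame at x 48, y 70 mm. A post stands in each at the start
- dock_hole3 (a point): centre of the mouth of one of the dock's four post holes, on its top face 45 mm above the bench; 17 mm dia., 36 mm deep. In the dock's frame at x -48, y -70 mm. A post stands in each at the start
- dock_hole4 (a point): centre of the mouth of one of the dock's four post holes, on its top face 45 mm above the bench; 17 mm dia., 36 mm deep. In the dock's frame at x 48, y -70 mm. A post stands in each at the start
- post1_mid (a point): one of the four look-alike steel guide posts in the dock (order varies); point on its axis 31 mm above the flange's underside and 31 mm below the top, z up. Top to bottom: cone 10 mm long (9 mm tip), shaft 16 mm dia. x 47 mm, flange 26 mm dia. x 5 mm lying on the dock, foot 32 mm long hidden in the hole. Foot 16 mm dia. if sound, 13 mm if old-pattern. 0.12 to 0.19 kg
- post2_mid (a point): one of the four look-alike steel guide posts in the dock (order varies); point on its axis 31 mm above the flange's underside and 31 mm below the top, z up. Top to bottom: cone 10 mm long (9 mm tip), shaft 16 mm dia. x 47 mm, flange 26 mm dia. x 5 mm lying on the dock, foot 32 mm long hidden in the hole. Foot 16 mm dia. if sound, 13 mm if old-pattern. 0.12 to 0.19 kg
- post3_mid (a point): one of the four look-alike steel guide posts in the dock (order varies); point on its axis 31 mm above the flange's underside and 31 mm below the top, z up. Top to bottom: cone 10 mm long (9 mm tip), shaft 16 mm dia. x 47 mm, flange 26 mm dia. x 5 mm lying on the dock, foot 32 mm long hidden in the hole. Foot 16 mm dia. if sound, 13 mm if old-pattern. 0.12 to 0.19 kg
- post4_mid (a point): one of the four look-alike steel guide posts in the dock (order varies); point on its axis 31 mm above the flange's underside and 31 mm below the top, z up. Top to bottom: cone 10 mm long (9 mm tip), shaft 16 mm dia. x 47 mm, flange 26 mm dia. x 5 mm lying on the dock, foot 32 mm long hidden in the hole. Foot 16 mm dia. if sound, 13 mm if old-pattern. 0.12 to 0.19 kg
- spare_mid (a point): the same point (31 mm above the flange's underside, 31 mm below the top) of the spare post, standing in the caddy. Same shape; its foot is sound: 16 mm dia., 32 mm long, tapered over its last 4 mm to 11 mm. 0.12 to 0.19 kg
- caddy: post caddy: fixed grey plastic block 80 x 140 x 45 mm with two post holes, 70 mm apart along its y, left or right of the dock. Origin: centre of its underside, z up. The spare stands in the wide hole (17.5 mm dia., at y +35 mm)
- caddy_narrow (a point): centre of the mouth of the caddy's empty narrow hole (at y -35 mm in the caddy's frame), on its top face 45 mm above the bench; 14.5 mm dia., 38 mm deep; takes only the 13 mm foot of an old-pattern post (its last 4 mm taper to 8 mm)
- puck: loaded sample puck, black, 67 mm in diameter, 26 mm high, loose on the dock's seat between holes 1 and 2, its rim 6 mm from the shafts of the posts there. Origin: centre of its underside
- screw_vial: clear screw-cap vial with a white cap, 13 mm in diameter, 46 mm high, standing loose on the dock between holes 3 and 4. Origin: centre of its underside
- puck_bench: second black puck, 67 mm in diameter, 26 mm high, loose on the bench beyond the dock. Origin: centre of its underside
- glass_vial: small glass vial, 22 mm in diameter, 40 mm high, standing on the bench beyond the dock. Origin: centre of its underside
- clamp: steel scissor-handled vial clamp, 190 mm long, lying flat on the bench beyond the dock. Origin: middle of its length
Things that resemble listed ones, but are neither listed nor needed, are in the scene too. What is shaped like the part that bears spare_mid but yellow is not meant. Leave any pink look-alike of the part that bears post4_mid alone.

How it is judged:
By the outcome, as a careful person would: the job done as asked, in the order asked, and still so for the second after the job is handed in, with the robot touching nothing.
It also fails if it takes over 72 s, if anything falls off the work surface, if the arm or the gripper's body presses on something with over 40 N, if the wrist force passes 120 N, or if a joint passes its speed limit or range.

ROBOT

A 7-joint arm with a two-finger parallel gripper is mounted at the origin on the work surface. World frame = base frame: x ahead of the robot, y to its left, z up, the work surface at z = 0. Lengths are in m, angles in rad, forces in N, time in s.
With the tool pointing down it reaches from about 0.375 to 0.925 m from the base axis. Payload 3.1 kg.
Tool frame: the origin (TCP) lies midway between the tips of the shut fingers; the grasp point (between the pads) lies manip.pinch_z behind it (manip.pinch_z is the distance from the TCP to the grasp point, in m); z points along the fingers, y is the line along which they close (so a half turn about z gives the same grasp; the last joint's range is limited). The gripper opens to 85 mm and grips with 20 to 120 N. Pads are 22 mm wide; open, the fingers measure 114 mm over their backs; the gripper's body (76 mm by 85 mm) begins 54 mm behind the grasp point. The pads swing forward as they close: fully open they stand 13 mm farther back than shut.
Start: joints at [-0.098, 0.383, 0.044, 1.598, -0.018, 1.161, -0.05], TCP at [0.65, 0, 0.231] pointing down, gripper open.
Joint ranges: [-2.61, 2.61], [-0.41, 2.15], [-1.48, 1.57], [0, 2.5], [-1.57, 4.71], [0.05, 1.97], [-2.85, 2.85]. Speed limits (rad/s): [2.79, 2.79, 3.14, 3.14, 3.14, 3.14, 3.14].

INTERFACE

Orientations are given as a unit quaternion [w, x, y, z].
In Python, from plant import telemetry, vision, order, spotter, manip gives the robot as it stands.
- The arm moves only by the shell command python3 -m pendant 'ROWS' [FORCE]. ROWS is JSON, one flat list of numbers, 5 for each row, row after row: the closure, from -1 (fully open) to 1 (shut), then the shift along the tool's x, y, z in mm, then the turn about the tool's z in degrees. In form: [fingers, dx, dy, dz, twist, fingers, dx, dy, dz, twist, ...]. A call has 1 to 10 rows; each row shifts and turns the commanded pose from where the row before left it, along the tool's axes as they then stand; what a row does not reach is not made up. A row lasts 1/12 s, in which the tool goes at most 41.7 mm and 7.16 degrees, less where a joint would pass 70% of its speed; a pose out of reach is approached as far as the arm can. A call with a gripper value outside its range is refused whole. The fingers move at their own pace and stop on an object; FORCE is the grip in N (left out, the last holds). Time passes only in rows, so rows that do not move let the fingers close. It gives the time, the measured TCP pose, the force, the opening and the grip force at its end, in the units of the state.
- telemetry.state(): the state, without advancing time (a new reading comes with each control period).
- vision.snapshot(name): name is "scene" or "side" or "wrist"; returns the picture (400x640x3 uint8, blue, green, red); there is no depth.
- vision.camera_info(name): a dict with "fov_y" (degrees; the focal length in pixels is half the picture's height over the tangent of half this angle, whatever the lens; pixels are square), "cx", "cy" (the principal point, pixels), "rvec" (rotation vector, rad) and "tvec" (3), from world to camera coordinates, as OpenCV has them. Camera axes: x right, y down, z forward; pixel columns grow to the right and rows downward; lengths in m; the calibration is good to about 2 mm. The wrist camera is an equidistant fisheye: a pixel r from the principal point sees the ray r / f radians off the axis. A picture is of the moment at which its call begins: read the wrist's pose just before it. camera_info takes no time and is no camera call; for the wrist camera it gives the pose at the moment of the call.
- order.close_job(): hands the job in; it is judged then, once.
Trained networks look in the newest picture that a camera, given by its name, has taken for a name from the list of things; names that differ only in an ending like _2 or _b are one class to them, and where a whole thing is asked for, a point or a joint stands for the part that bears it (a point fixed in the world has none). Each returns a list of dicts, best first, with "confidence" (0 to 1); they miss things now and then, are a little off and sometimes report something else, mostly with a low value. They report only what shows in the picture. A call takes as long as a camera call. They do not tell look-alikes from the thing itself.
- spotter.search_frame(camera, target): "uv" ([column, row] in pixels, amid what is visible of it).
- spotter.trace(camera, target): "mask" (400x640 bool, what is visible of it) and "uv" ([column, row] in pixels, amid what is visible of it).
- spotter.place_of(camera, target): "uv" ([column, row] in pixels: a listed point, or the origin of a listed thing).
The state is a dict: "t": time; "joint_pos": joint angles; "qd": joint speeds; "effort": joint torques, N m; "tool_pos": TCP position; "tool_rot": TCP orientation; "ft_force": force on the tool from outside, world axes, zero at the start; "torque": the same for the moment, N m; "finger_gap": finger opening in m; "finger_force": force on a finger pad.
Only numpy, scipy, OpenCV 4.12 (cv2) and the standard library are available. Lean on these libraries where they do the work, as an engineer would, in place of code of your own. Each camera call takes 0.05 s, during which the arm holds its last target. There are 200 camera calls.

## Working session

There is one attempt and no reset: what is moved stays moved. The work goes in short steps, Python scripts to look and compute and a shell command to move; the robot and the scene stay as the last step left them, time stands still between calls to the robot, and variables do not carry over. Pictures are saved under pics/ and viewed, at most 10 in all, crops included, and the job is handed in when it is done.

```bash
ls; mkdir -p pics; cat > h.py <<'E'
import numpy as np, cv2
from plant import telemetry, vision, order, spotter, manip
def cam(n):
    c=vision.camera_info(n); R=cv2.Rodrigues(np.array(c['rvec'],float))[0]; t=np.array(c['tvec'],float).ravel()
    return c,R,t
def ray(n,uv,ci=None):
    c,R,t=ci or cam(n); f=200/np.tan(np.radians(c['fov_y'])/2)
    d=np.array([uv[0]-c['cx'],uv[1]-c['cy']],float)
    if n=='wrist':
        r=np.hypot(*d); th=r/f; v=np.array([*(d/max(r,1e-9)*np.sin(th)),np.cos(th)])
    else: v=np.array([*(d/f),1.])
    v=R.T@v; return -R.T@t, v/np.linalg.norm(v)
def onz(n,uv,z,ci=None):
    o,v=ray(n,uv,ci); return o+v*(z-o[2])/v[2]
def tri(rays):
    A=np.zeros((3,3));b=np.zeros(3)
    for o,v in rays:
        P=np.eye(3)-np.outer(v,v);A+=P;b+=P@o
    return np.linalg.solve(A,b)
def proj(n,p,ci=None):
    c,R,t=ci or cam(n); f=200/np.tan(np.radians(c['fov_y'])/2); q=R@np.array(p,float)+t
    if n=='wrist':
        r=np.hypot(q[0],q[1]); th=np.arctan2(r,q[2]); return np.array([c['cx'],c['cy']])+f*th*q[:2]/max(r,1e-9)
    return np.array([c['cx'],c['cy']])+f*q[:2]/q[2]
E
cat > a.py <<'E'
from h import *
np.set_printoptions(precision=4,suppress=True)
s=telemetry.state(); print(s['t'],s['tool_rot'],s['ft_force'],s['finger_gap'],manip.pinch_z)
ims=[]
for n in ('scene','side'):
    im=vision.snapshot(n); cv2.imwrite(f'pics/{n}0.png',im)
    for k,z in [('dock',0),('dock_hole1',.045),('dock_hole4',.045),('post1_mid',.076),('spare_mid',.076),('caddy',0),('caddy_narrow',.045),('puck',.04),('screw_vial',.045)]:
        print(n,k,[(np.round(d['uv']),round(d['confidence'],2),onz(n,d['uv'],z)[:2]) for d in spotter.place_of(n,k)][:8])
E
python3 a.py
```

```text
pics
0.0 [-0.0008  0.7071  0.7071 -0.001 ] [-0.0702 -0.0306  0.1311] 0.08546268795930988 0.0187
scene dock [(array([321., 198.]), 0.84, array([ 0.5573, -0.0337]))]
scene dock_hole1 [(array([323., 209.]), 0.88, array([0.6041, 0.04  ])), (array([352., 191.]), 0.87, array([0.5065, 0.0306])), (array([318., 168.]), 0.8, array([ 0.524 , -0.0951])), (array([291., 175.]), 0.7, array([ 0.6004, -0.114 ]))]
scene dock_hole4 [(array([323., 209.]), 0.88, array([0.6041, 0.04  ])), (array([352., 191.]), 0.87, array([0.5065, 0.0306])), (array([318., 168.]), 0.8, array([ 0.524 , -0.0951])), (array([291., 175.]), 0.7, array([ 0.6004, -0.114 ]))]
scene post1_mid [(array([291., 172.]), 0.59, array([ 0.61  , -0.0928]))]
scene spare_mid [(array([312., 136.]), 0.65, array([ 0.4799, -0.1894])), (array([291., 122.]), 0.45, array([ 0.4897, -0.2831]))]
scene caddy [(array([287., 138.]), 0.94, array([ 0.49 , -0.314]))]
scene caddy_narrow [(array([284., 118.]), 0.61, array([ 0.4708, -0.3597])), (array([289., 136.]), 0.54, array([ 0.51  , -0.2667]))]
scene puck [(array([342., 200.]), 0.62, array([0.5435, 0.0391])
[... 674 characters left out ...]
ray([334., 244.]), 0.77, array([ 0.6154, -0.106 ])), (array([289., 247.]), 0.58, array([ 0.5164, -0.0943]))]
side post1_mid [(array([335., 235.]), 0.68, array([ 0.6176, -0.1062]))]
side spare_mid [(array([271., 291.]), 0.75, array([ 0.4654, -0.2091])), (array([289., 329.]), 0.53, array([ 0.4876, -0.292 ])), (array([278., 193.]), 0.36, array([0.5138, 0.0455]))]
side caddy []
side caddy_narrow [(array([290., 374.]), 0.6, array([ 0.4765, -0.3579])), (array([286., 328.]), 0.19, array([ 0.4825, -0.2737]))]
side puck [(array([298., 200.]), 0.81, array([0.5595, 0.0442])), (array([288., 248.]), 0.69, array([ 0.5131, -0.0906]))]
side screw_vial [(array([310., 244.]), 0.55, array([ 0.5644, -0.095 ]))]
```

```bash
python3 -c "
import cv2
a=cv2.imread('pics/scene0.png')[90:260,210:410];b=cv2.imread('pics/side0.png')[150:400,180:420]
a=cv2.resize(a,None,fx=2,fy=2,interpolation=2);a=cv2.resize(a,(400,340));b=cv2.resize(b,(384,400))
import numpy as np
c=np.zeros((400,790,3),'uint8');c[:340,:400]=a;c[:,404:788]=b;cv2.imwrite('pics/c0.png',c)"
```

```text
(no output)
```

View pics/c0.png

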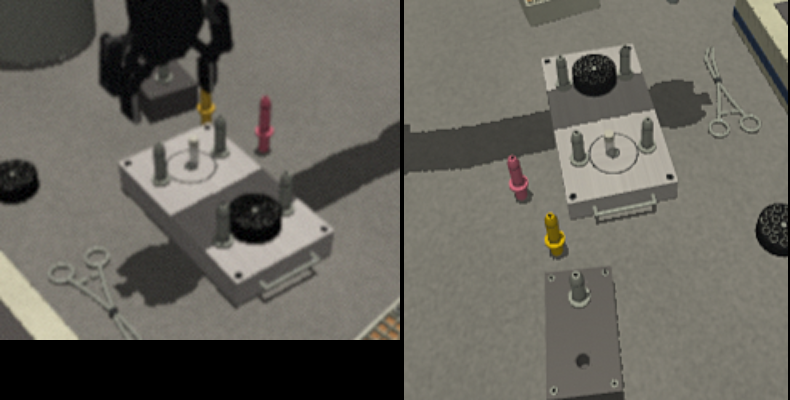

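View pics/side0.png

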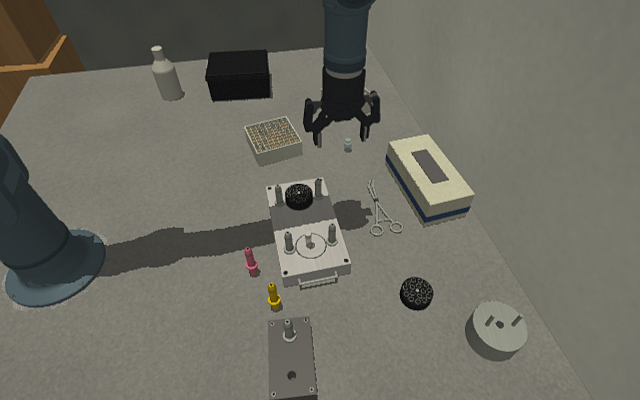

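The views show four grey posts in the dock: side (278,193), (319,187), (289,241), (332,235). The pink look-alike is at (251,262) and the yellow one at (274,297), both on the bench. The grey spare is in the caddy at (289,328), with the empty narrow hole at (291,375). Next I go above the dock, turn the tool to line up with the dock's y, and look from the wrist.

```bash
python3 -m pendant '[-1,-12,-30,-10,0,-1,-12,-30,-10,0,-1,-11,-30,-10,0,-1,0,0,0,7,-1,0,0,0,7,-1,0,0,0,7,-1,0,0,0,7,-1,0,0,0,7,-1,0,0,0,7,-1,0,0,0,7]' && python3 -m pendant '[-0.5,0,0,0,7,0,0,0,0,7,0.15,0,0,0,7,0.15,0,0,0,7,0.15,0,0,0,7,0.15,0,0,0,2,0.15,0,0,0,0,0.15,0,0,0,0]'
cat > w.py <<'E'
from h import *
import sys
np.set_printoptions(precision=4,suppress=True)
s=telemetry.state(); print(s['t'],s['tool_pos'],s['tool_rot'],s['ft_force'],s['finger_gap'])
ci=cam('wrist'); im=vision.snapshot('wrist'); cv2.imwrite('pics/'+sys.argv[1]+'.png',im)
Z=dict(dock=0,caddy=0,puck=.042,screw_vial=.045,spare_mid=.076,post1_mid=.076,dock_hole1=.045,caddy_narrow=.045)
for k in sys.argv[2:]:
    print(k,[(np.round(d['uv']),round(d['confidence'],2),onz('wrist',d['uv'],Z[k],ci)[:2]) for d in spotter.place_of('wrist',k)][:8])
E
python3 w.py w1 post1_mid dock_hole1 dock puck screw_vial caddy_narrow spare_mid
```

```text
t: 1.83
tool_pos: [0.56, -0.035, 0.2614]
tool_rot: [-0.0, 0.938, 0.347, 0.0]
ft_force: [0.2, -0.4, 0.5]
finger_gap: 0.0856
finger_force: 0.0
t: 2.5
tool_pos: [0.56, -0.0349, 0.2614]
tool_rot: [-0.0, 0.999, 0.036, 0.0]
ft_force: [-1.1, 0.2, -0.2]
finger_gap: 0.0363
finger_force: 0.0
2.5 [ 0.56   -0.0349  0.2614] [-0.      0.9994  0.0356  0.0001] [-1.0771  0.2331 -0.1793] 0.03631080472269301
post1_mid [(array([386., 128.]), 0.65, array([ 0.6137, -0.0988]))]
dock_hole1 [(array([259., 120.]), 0.87, array([0.61 , 0.042])), (array([260., 196.]), 0.69, array([0.5192, 0.0391])), (array([379., 126.]), 0.69, array([ 0.6129, -0.0969])), (array([139.,  30.]), 0.67, array([0.7297, 0.2134])), (array([371., 200.]), 0.65, array([ 0.5233, -0.0964]))]
dock [(array([318., 157.]), 0.89, array([ 0.563 , -0.0283]))]
puck [(array([259., 164.]), 0.78, array([0.5575, 0.0415])), (array([502., 227.]), 0.19, array([ 0.4947, -0.2971]))]
screw_vial [(array([258., 118.]), 0.56, array([0.6126, 0.0436])), (array([260., 196.]), 0.54, array([0.5183, 0.0392])), (array([380., 174.]), 0.51, array([ 0.556 , -0.1038])), (array([368., 204.]), 0.2, array([ 0.5172, -0.0939]))]
caddy_narrow [(array([532., 240.]), 0.92, array([ 0.4755, -0.3606]))]
spare_mid [(array([508., 239.]), 0.74, array([ 0.4908, -0.2864])), (array([444., 250.]), 0.68, array([ 0.4738, -0.1926])), (array([375., 174.]), 0.5, array([ 0.5618, -0.0926]))]
```

View pics/w1.png

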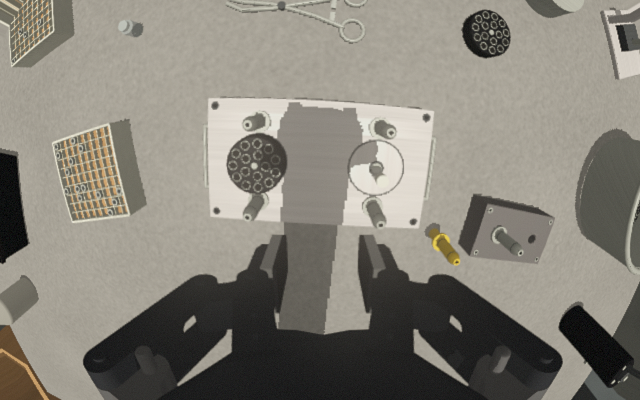

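```bash
cat > p.py <<'E'
from h import *
from scipy.optimize import least_squares
np.set_printoptions(precision=4,suppress=True)
ci=cam('wrist')
uv=[(208.5,98),(435,110),(420,228.5),(208.5,216.5)]
q=[onz('wrist',u,.045,ci)[:2] for u in uv]
L=np.array([[.075,.135],[.075,-.135],[-.075,-.135],[-.075,.135]])
H=np.array([[-48,70],[48,70],[-48,-70],[48,-70]])/1e3
T=lambda p,X:X@np.array([[np.cos(p[2]),-np.sin(p[2])],[np.sin(p[2]),np.cos(p[2])]]).T+p[:2]
r=least_squares(lambda p:(T(p,L)-q).ravel(),[.56,-.03,0]); print(r.x,np.degrees(r.x[2]),'res',r.fun*1e3)
print('holes',T(r.x,H))
for u in [(248,217),(246,125),(381,226),(391,132)]: print('top',onz('wrist',u,.107,ci)[:2])
E
python3 p.py
```

```text
[ 0.5626 -0.0292  0.0107] 0.6134597634724909 res [ 0.4304  0.661  -0.772   0.3548  0.186   1.4813  0.1556 -2.4971]
holes [[ 0.5138  0.0403]
 [ 0.6098  0.0413]
 [ 0.5153 -0.0997]
 [ 0.6113 -0.0987]]
top [0.5145 0.0393]
top [0.609  0.0424]
top [ 0.5143 -0.0994]
top [ 0.6116 -0.0979]
```

Four posts stand in the dock, as expected; its yaw is about 0.6°. I start with the post in hole 1.

```bash
python3 -m pendant '[0.15,0,0,0,4,0.15,-15,-25,0,0,0.15,-15,-25,0,0,0.15,-16,-25,0,0,0.15,0,0,30,0,0.15,0,0,30,0,0.15,0,0,30,0,0.15,0,0,30,0,0.15,0,0,30,0,0.15,0,0,25,0]' 20; python3 -m pendant '[0.15,0,0,5,0,0.15,0,0,0,0]'; python3 -m pendant '[0.15,0,3,0,0,0.15,0,3,0,0,0.15,0,2,0,0,0.15,0,0,0,0]'; python3 -m pendant '[0.15,0,1,0,0,0.15,0,1,0,0,0.15,0,0,0,0]'
```

```text
t: 3.73
tool_pos: [0.5133, 0.04, 0.0844]
tool_rot: [0.0, 1.0, 0.0, -0.001]
ft_force: [-0.3, 0.0, 0.6]
finger_gap: 0.0363
finger_force: 0.0
t: 3.9
tool_pos: [0.5121, 0.0397, 0.0795]
tool_rot: [0.0, 1.0, 0.0, -0.002]
ft_force: [0.1, -0.1, 0.2]
finger_gap: 0.0366
finger_force: 0.0
t: 4.23
tool_pos: [0.5155, 0.0312, 0.083]
tool_rot: [-0.0, 1.0, -0.001, 0.002]
ft_force: [1.0, 0.3, -0.3]
finger_gap: 0.0362
finger_force: 0.0
t: 4.48
tool_pos: [0.5145, 0.0302, 0.0818]
tool_rot: [-0.0, 1.0, -0.0, 0.001]
ft_force: [0.6, 1.6, 0.2]
finger_gap: 0.0364
finger_force: 0.3
```

```bash
python3 -m pendant '[0.15,0,1,0,0,0.15,0,0,0,0]'|egrep 'pos|ft'; python3 -m pendant '[0.15,0,1,0,0,0.15,0,0,0,0]'|egrep 'pos|ft';python3 -m pendant '[0.15,0,1,0,0,0.15,0,0,0,0]'|egrep 'pos|ft'
```

```text
tool_pos: [0.5142, 0.0292, 0.0814]
ft_force: [0.1, 0.7, 1.0]
tool_pos: [0.514, 0.028, 0.0813]
ft_force: [0.9, 0.3, 1.1]
tool_pos: [0.5141, 0.0273, 0.0814]
ft_force: [-0.3, 1.8, 0.9]
```

```bash
for_=; python3 -m pendant '[0.15,0,1,0,0,0.15,0,0,0,0]'|egrep 'pos|ft'; python3 -m pendant '[0.15,0,1,0,0,0.15,0,0,0,0]'|egrep 'pos|ft|finger_f'
```

```text
tool_pos: [0.5143, 0.0264, 0.0815]
ft_force: [1.0, 2.3, 0.8]
tool_pos: [0.5143, 0.0254, 0.0816]
ft_force: [-0.3, 2.3, 2.9]
finger_force: 1.4
```

```bash
python3 -m pendant '[0.15,0,1,0,0,0.15,0,0,0,0]'|egrep 'pos|ft'; python3 -m pendant '[0.15,0,1,0,0,0.15,0,0,0,0]'|egrep 'pos|ft|finger_f';  python3 -m pendant '[0.15,0,0,0,0,0.15,0,0,0,0]'|egrep 'pos|ft|finger_f'; cat > n.py <<'E'
from h import *
vision.snapshot('scene')
im=vision.snapshot('wrist');cv2.imwrite('pics/n.png',im[150:400,120:520])
E
python3 n.py
```

```text
tool_pos: [0.5143, 0.0241, 0.0815]
ft_force: [-0.7, 2.9, 2.8]
tool_pos: [0.5141, 0.0229, 0.0814]
ft_force: [0.4, 2.3, 3.5]
finger_force: 1.5
tool_pos: [0.514, 0.023, 0.0813]
ft_force: [-1.0, 3.6, 3.6]
finger_force: 1.5
```

View pics/n.png

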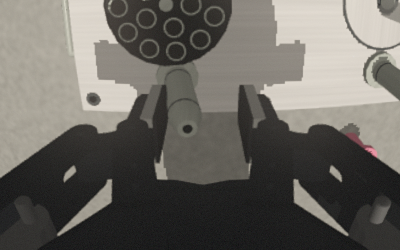

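The picture shows the hole-1 post (crop 185,110) leaning on the left pad: it gave about 7 mm at about 3 N, so it's loose. A sound post would have stopped by 2.5 mm. I re-centre, grip it and lift; its foot diameter will confirm this. As a control I also rock the hole-3 post first, since it's on the way.

```bash
python3 -m pendant '[0.15,0,-9,0,0,0.15,0,-8,0,0,0.15,0,0,-35,0,0.15,0,35,0,0,0.15,0,35,0,0,0.15,0,35,0,0,0.15,0,35,0,0,0.15,1,0,15,0,0.15,0,0,20,0,0.15,0,0,0,0]'|egrep 'pos|ft'; python3 -m pendant '[0.15,0,4,0,0,0.15,0,4,0,0,0.15,0,1,0,0,0.15,0,0,0,0]'|egrep 'pos|ft|finger_f'; python3 -m pendant '[0.15,0,1,0,0,0.15,0,0,0,0]'|egrep 'pos|ft|finger_f';python3 -m pendant '[0.15,0,1,0,0,0.15,0,0,0,0]'|egrep 'pos|ft|finger_f';
```

```text
tool_pos: [0.5111, -0.1004, 0.0776]
ft_force: [-0.8, 1.2, -0.3]
tool_pos: [0.5157, -0.1093, 0.0822]
ft_force: [-0.1, -0.0, 0.6]
finger_force: 0.0
tool_pos: [0.5157, -0.1097, 0.082]
ft_force: [-0.2, -0.2, -0.2]
finger_force: 0.3
tool_pos: [0.5155, -0.1105, 0.0817]
ft_force: [0.7, 1.4, 1.6]
finger_force: 0.6
```

```bash
python3 -m pendant '[0.15,0,1,0,0,0.15,0,0,0,0]'|egrep 'pos|ft|finger_f';python3 -m pendant '[0.15,0,1,0,0,0.15,0,0,0,0]'|egrep 'pos|ft|finger_f'
```

```text
tool_pos: [0.5154, -0.1115, 0.0815]
ft_force: [-0.0, 2.0, 2.3]
finger_force: 1.0
tool_pos: [0.5154, -0.1122, 0.0815]
ft_force: [-0.1, 3.8, 2.3]
finger_force: 1.6
```

```bash
python3 -m pendant '[0.15,0,1,0,0,0.15,0,0,0,0]'|egrep 'pos|ft|finger_f'
```

```text
tool_pos: [0.5155, -0.1126, 0.0816]
ft_force: [0.4, 4.9, 4.8]
finger_force: 2.6
```

Control: the hole-3 post stops hard at 5 N after about 2.5 mm, so it's sound. The hole-1 post, at 7 mm and only 3 N, is the loose one. Back to it to grip.

```bash
python3 -m pendant '[0.15,0,-14,0,0,0.15,0,0,-35,0,0.15,-1,-35,0,0,0.15,0,-35,0,0,0.15,0,-35,0,0,0.15,0,-35,0,0,0.15,0,0,20,0,0.15,0,0,15,0,0.15,0,0,8,0,0.15,0,0,0,0]'|egrep 'pos|ft'; python3 -m pendant '[0.5,0,0,0,0,1,0,0,0,0,1,0,0,0,0,1,0,0,0,0,1,0,0,0,0]' 50|egrep 'pos|ft|fing'; python3 -m pendant '[1,0,0,-5,0,1,0,0,-10,0,1,0,0,-10,0,1,0,0,-10,0,1,0,0,-20,0,1,0,0,-25,0,1,0,0,-25,0,1,0,0,-25,0,1,0,0,0,0]'
```

```text
tool_pos: [0.5117, 0.0381, 0.0708]
ft_force: [-0.1, 0.0, 0.5]
tool_pos: [0.5142, 0.0396, 0.0737]
ft_force: [0.8, -1.0, -0.5]
finger_gap: 0.0142
finger_force: 48.8
t: 9.92
tool_pos: [0.5186, 0.0405, 0.2104]
tool_rot: [-0.001, 1.0, -0.0, 0.006]
ft_force: [1.8, 0.1, 0.2]
finger_gap: 0.0142
finger_force: 48.8
```

```bash
python3 -m pendant '[1,-4,40,0,0,1,-4,40,0,0,1,-4,40,0,0,1,-4,40,0,0,1,-4,40,0,0,1,-4,40,0,0,1,-4,40,0,0,1,-4,40,0,0,1,-3,40,0,0,1,-3,40,0,0]'|egrep 'pos'; python3 -m pendant '[1,0,0,0,0,1,0,0,0,0]'
cat > q.py <<'E'
from h import *
import sys
np.set_printoptions(precision=4,suppress=True)
tag=sys.argv[1]; s=telemetry.state(); print(s['t'],s['tool_pos'],s['tool_rot'],s['ft_force'],s['finger_gap'])
big=[]
for n in ('wrist','side','scene'):
    ci=cam(n); im=vision.snapshot(n); p=s['tool_pos']
    for k in sys.argv[2:]:
        ds=spotter.place_of(n,k)
        z=.045
        print(n,k,[(np.round(d['uv'],1),round(d['confidence'],2),onz(n,d['uv'],z,ci)[:2]) for d in ds][:6])
    u=proj(n,[p[0],p[1],p[2]-.06],ci).astype(int)
    cx,cy=max(0,min(u[0]-65,510)),max(0,min(u[1]-80,240)); print(n,'crop',cx,cy)
    big.append(cv2.resize(im[cy:cy+160,cx:cx+130],(260,320)))
cv2.imwrite(f'pics/{tag}.png',np.hstack(big))
E
python3 q.py q1 caddy_narrow
```

```text
tool_pos: [0.4753, -0.3615, 0.2033]
t: 10.92
tool_pos: [0.4737, -0.3641, 0.2033]
tool_rot: [0.001, 1.0, -0.004, -0.001]
ft_force: [1.6, 1.2, -1.5]
finger_gap: 0.0141
finger_force: 49.2
10.9167 [ 0.4737 -0.3641  0.2033] [ 0.001   1.     -0.0037 -0.0005] [ 1.5891  1.2068 -1.5063] 0.01410532356303278
wrist caddy_narrow [(array([318.4, 175. ]), 0.71, array([ 0.4767, -0.3604]))]
wrist crop 257 131
side caddy_narrow [(array([290.8, 374.4]), 0.56, array([ 0.4776, -0.3587])), (array([331.4, 232. ]), 0.51, array([ 0.6175, -0.0731]))]
side crop 219 240
scene caddy_narrow [(array([284. , 117.1]), 0.81, array([ 0.4696, -0.3616]))]
scene crop 215 8
```

View pics/q1.png

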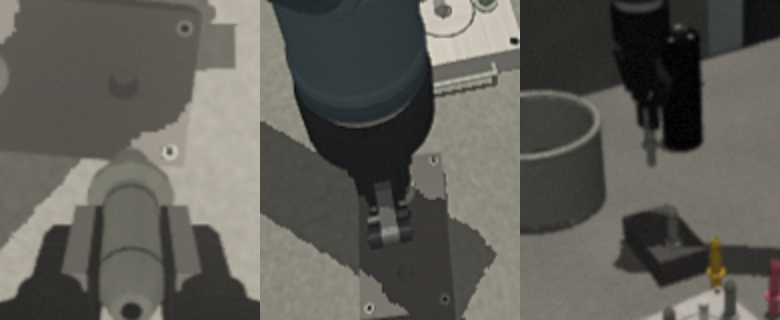

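The wrist view shows the old post gripped, with its foot pointing at crop (127,155) and the narrow hole at crop (123,85). I check the post's tilt against the projection.

```bash
cat > r.py <<'E'
from h import *
np.set_printoptions(precision=4,suppress=True)
s=telemetry.state();p=s['tool_pos'];ci=cam('wrist')
print(p, s['tool_rot'], -ci[1].T@ci[2]-p)
im=vision.snapshot('wrist')
for n,h in [('foottip',-.0607),('flange_u',-.0287),('flange_t',-.0237),('conebase',.0233),('top',.0333)]:
    u=proj('wrist',[p[0],p[1],p[2]+h],ci); print(n,u,(u-[257,131])*2)
for d in spotter.trace('wrist','post1_mid')[:3]:
    m=d['mask'];ys,xs=np.where(m);print(d['confidence'],d['uv'],ys.min(),ys.max())
    print([(y,xs[ys==y].min(),xs[ys==y].max()) for y in range(ys.min(),ys.max()+1,6)])
b=im[195:300,285:360];cv2.imwrite('pics/r.png',cv2.resize(b,None,fx=5,fy=5,interpolation=2))
E
python3 r.py
```

```text
[ 0.4769 -0.3578  0.2031] [-0.0006  1.      0.0017  0.0001] [ 0.0719 -0.0003  0.1411]
foottip [322.2772 211.0736] [130.5543 160.1471]
flange_u [322.1384 229.1155] [130.2768 196.231 ]
flange_t [322.1126 232.4724] [130.2251 202.9449]
conebase [321.7862 274.7635] [129.5724 287.5271]
top [321.6899 287.2138] [129.3797 312.4275]
0.87 [86.0, 65.5] 57 78
[(57, np.int64(95), np.int64(101)), (63, np.int64(60), np.int64(105)), (69, np.int64(61), np.int64(104)), (75, np.int64(89), np.int64(101))]
0.32 [92.0, 152.8] 138 163
[(138, np.int64(97), np.int64(104)), (144, np.int64(93), np.int64(109)), (150, np.int64(71), np.int64(110)), (156, np.int64(66), np.int64(108)), (162, np.int64(69), np.int64(82))]
```

View pics/r.png

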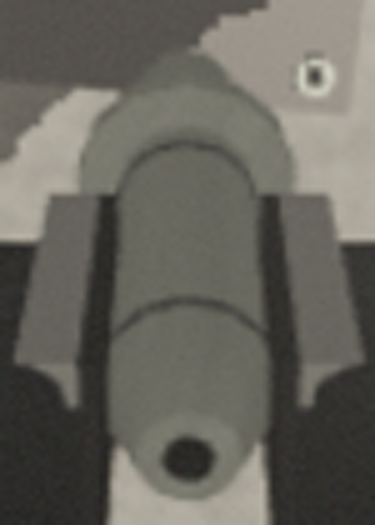

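The post hangs upright in the grip: its tip and top match the projection to within 1 mm. I lower halfway and measure the hole again with the arm settled.

```bash
python3 -m pendant '[1,0,0,20,0,1,0,0,20,0,1,0,0,0,0,1,0,0,0,0,1,0,0,0,0,1,0,0,0,0]'|egrep 'pos'; cat > z.py <<'E'
from h import *
import sys
np.set_printoptions(precision=4,suppress=True)
k,z=sys.argv[1],float(sys.argv[2])
for i in range(3):
    s=telemetry.state();ci=cam('wrist');im=vision.snapshot('wrist')
    print(s['tool_pos'],s['tool_rot'],[(d['uv'],round(d['confidence'],2),onz('wrist',d['uv'],z,ci)[:2]) for d in spotter.place_of('wrist',k)][:5])
cv2.imwrite('pics/z.png',cv2.resize(im[100:300,240:400],None,fx=3,fy=3))
E
python3 z.py caddy_narrow .045
```

```text
tool_pos: [0.477, -0.3606, 0.1648]
[ 0.477  -0.3606  0.1648] [0.0007 1.     0.0001 0.0012] [([325.6, 186.1], 0.8, array([ 0.4794, -0.3636])), ([62.6, 115.7], 0.33, array([ 0.5615, -0.0772]))]
[ 0.4769 -0.3606  0.1647] [0.0006 1.     0.     0.0011] [([323.9, 186.5], 0.75, array([ 0.4789, -0.3622])), ([66.2, 117.8], 0.7, array([ 0.5583, -0.0834]))]
[ 0.4766 -0.3604  0.1643] [ 0.0004  1.     -0.      0.0008] []
```

View pics/z.png

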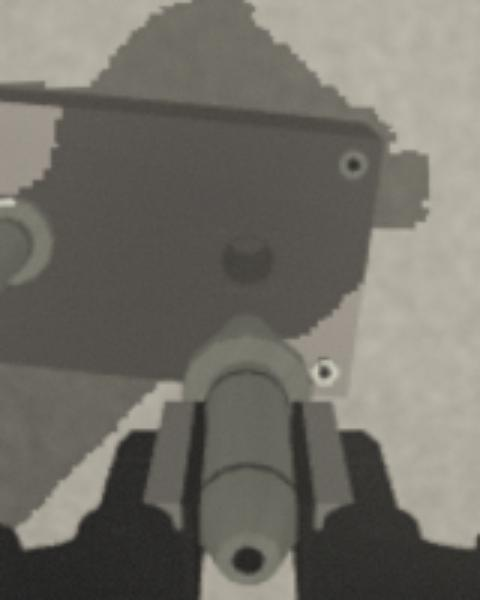

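```bash
python3 - <<'E'
from h import *
np.set_printoptions(precision=4,suppress=True)
s=telemetry.state();p=s['tool_pos'];ci=cam('wrist')
print(p,s['tool_rot'],onz('wrist',(322.5,187.2),.045,ci),proj('wrist',p+[0,0,-.0607],ci),proj('wrist',p+[0,0,.0333],ci))
print(onz('wrist',(322.7,286.7),p[2]+.0333,ci)-p,onz('wrist',(322.7,205.5),p[2]-.0607,ci)-p)
E
```

```text
[ 0.4763 -0.3602  0.1638] [0.0002 1.     0.     0.0004] [ 0.4777 -0.3604  0.045 ] [322.1148 211.1372] [321.7806 287.1554]
[ 0.0002 -0.0004  0.0333] [ 0.0041 -0.0004 -0.0607]
```

```bash
python3 -m pendant '[1,1.5,0,10,0,1,0,0,20,0,1,0,0,15,0,1,0,0,8,0,1,0,0,0,0,1,0,0,0,0,1,0,0,0,0]'|egrep 'pos|ft'; python3 -m pendant '[1,0,0,3,0,1,0,0,3,0,1,0,0,3,0,1,0,0,0,0]'|egrep 'pos|ft'; python3 -m pendant '[1,0,0,1,0,1,0,0,0,0]'|egrep 'pos|ft'
```

```text
tool_pos: [0.4781, -0.3606, 0.111]
ft_force: [0.1, 0.0, -0.1]
tool_pos: [0.4776, -0.36, 0.101]
ft_force: [1.4, -0.3, -1.6]
tool_pos: [0.4777, -0.3601, 0.1003]
ft_force: [0.9, 0.1, -2.1]
```

```bash
python3 -m pendant '[1,0,0,4,0,1,0,0,4,0,1,0,0,0,0]'|egrep 'pos|ft'; python3 -m pendant '[1,0,0,4,0,1,0,0,4,0,1,0,0,0,0]'|egrep 'pos|ft'
```

```text
tool_pos: [0.4776, -0.3601, 0.0915]
ft_force: [2.3, -1.5, -2.6]
tool_pos: [0.4776, -0.36, 0.0835]
ft_force: [1.0, -1.7, -3.2]
```

```bash
python3 -m pendant '[1,0,0,4,0,1,0,0,4,0,1,0,0,0,0]'|egrep 'pos|ft'; python3 -m pendant '[1,0,0,1,0,1,0,0,0,0]'|egrep 'pos|ft'
```

```text
tool_pos: [0.4776, -0.36, 0.0755]
ft_force: [2.2, -0.9, -3.0]
tool_pos: [0.4776, -0.3601, 0.0752]
ft_force: [1.1, -1.1, -4.0]
```

```bash
python3 -m pendant '[1,0,0,1,0,1,0,0,0,0]'|egrep 'pos|ft'; python3 -m pendant '[0.4,0,0,0,0,0.2,0,0,0,0,0.15,0,0,0,0,0.15,0,0,0,0,0.15,0,0,-20,0,0.15,0,0,-30,0,0.15,0,0,-30,0,0.15,0,0,-10,0,0.15,0,0,0,0,0.15,0,0,0,0]' 20; python3 w.py w2 spare_mid caddy_narrow; python3 -m pendant '[0.15,0,0,0,0,0.15,0,0,0,0]'|grep pos; python3 -c "
import cv2;cv2.imwrite('pics/w2c.png',cv2.resize(cv2.imread('pics/w2.png')[90:290,190:450],None,fx=3,fy=3))"
```

```text
tool_pos: [0.4776, -0.3601, 0.0743]
ft_force: [1.0, -1.6, -2.0]
t: 15.12
tool_pos: [0.4776, -0.3599, 0.1645]
tool_rot: [0.0, 1.0, 0.0, 0.0]
ft_force: [-0.8, 0.3, -0.5]
finger_gap: 0.0366
finger_force: 0.0
15.1167 [ 0.4776 -0.3599  0.1645] [0.     1.     0.     0.0004] [-0.7718  0.3226 -0.4842] 0.03657700912892522
spare_mid [(array([154., 203.]), 0.67, array([ 0.474 , -0.2139])), (array([234., 184.]), 0.57, array([ 0.4901, -0.2909])), (array([ 64., 117.]), 0.34, array([ 0.559 , -0.1118]))]
caddy_narrow [(array([322., 189.]), 0.8, array([ 0.4772, -0.3593]))]
tool_pos: [0.4767, -0.3594, 0.1627]
```

View pics/w2c.png

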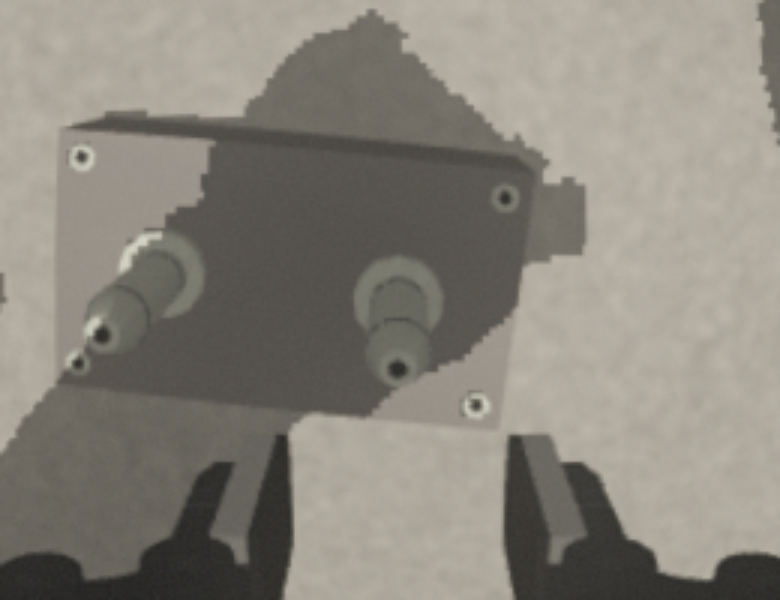

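The old post stands fully down in the narrow hole at crop (398,300). The grey spare is at crop (165,285), top (101,333), in the caddy; the yellow one stands outside it on the bench, so the grey one is meant.

```bash
python3 - <<'E'
from h import *
ci=cam('wrist'); s=telemetry.state(); p=s['tool_pos']; print(p,s['tool_rot'])
im=cv2.imread('pics/w2.png')
# pose at the time of w2: TCP .4776 -.3599 .1645
d=np.array([.4776,-.3599,.1645])-p
for u in [(223.7,201),(322.7,213)]: print(onz('wrist',u,.107-d[2],ci)+d)
E
```

```text
[ 0.476676   -0.35935468  0.1626688 ] [-6.85171347e-04  9.99998918e-01  5.76053311e-05 -1.30045499e-03]
[ 0.48561803 -0.29110744  0.107     ]
[ 0.47719928 -0.36018271  0.107     ]
```

```bash
python3 -m pendant '[0.15,4,-35,0,0,0.15,4,-34,0,0,0.15,0,0,0,0,0.15,0,0,0,0,0.15,0,0,25,0,0.15,0,0,25,0,0.15,0,0,25,0,0.15,0,0,15,0,0.15,0,0,0,0,0.15,0,0,0,0]'|egrep 'pos|ft'; python3 -m pendant '[0.4,0,0,0,0,0.5,0,0,0,0,0.55,0,0,0,0,1,0,0,0,0,1,0,0,0,0,1,0,0,0,0]' 50|egrep 'pos|ft|fing'; python3 -m pendant '[1,0,0,-5,0,1,0,0,-10,0,1,0,0,-10,0,1,0,0,-10,0,1,0,0,-20,0,1,0,0,-25,0,1,0,0,-25,0,1,0,0,-25,0,1,0,0,0,0,1,0,0,0,0]'
```

```text
tool_pos: [0.4842, -0.2919, 0.0733]
ft_force: [-0.1, 0.1, 1.0]
tool_pos: [0.4867, -0.2914, 0.0757]
ft_force: [-0.7, 0.9, 5.8]
finger_gap: 0.0142
finger_force: 49.0
t: 17.6
tool_pos: [0.4862, -0.2916, 0.2066]
tool_rot: [0.001, 1.0, -0.0, 0.002]
ft_force: [0.0, 0.4, -2.2]
finger_gap: 0.0143
finger_force: 49.1
```

```bash
python3 -m pendant '[1,3,-33,0,0,1,3,-33,0,0,1,3,-33,0,0,1,3,-33,0,0,1,3,-33,0,0,1,3,-33,0,0,1,3,-33,0,0,1,3,-33,0,0,1,2,-33,0,0,1,2,-34,0,0]'|grep pos;  python3 -m pendant '[1,0,0,20,0,1,0,0,15,0,1,0,0,0,0,1,0,0,0,0,1,0,0,0,0,1,0,0,0,0,1,0,0,0,0]'|grep pos; python3 z.py dock_hole1 .045; python3 -m pendant '[1,0,0,0,0]' |egrep 'pos|rot'
```

```text
tool_pos: [0.5114, 0.041, 0.2025]
tool_pos: [0.5142, 0.0395, 0.1702]
[0.5142 0.0395 0.1702] [-0.0002  1.     -0.0006  0.0008] [([320.1, 184.4], 0.86, array([0.5166, 0.0415])), ([472.7, 84.3], 0.82, array([ 0.612 , -0.0981])), ([462.5, 182.7], 0.6, array([ 0.5187, -0.094 ])), ([321.2, 75.4], 0.58, array([0.612 , 0.0403])), ([388.8, 129.7], 0.57, array([ 0.5659, -0.0184]))]
[0.5141 0.0397 0.1701] [-0.0002  1.     -0.0004  0.0008] [([322.5, 183.8], 0.94, array([0.517 , 0.0396])), ([470.0, 83.3], 0.83, array([ 0.6125, -0.0949])), ([319.4, 76.1], 0.74, array([0.6112, 0.042 ])), ([465.0, 183.4], 0.68, array([ 0.518 , -0.0965])), ([627.1, 223.9], 0.45, array([ 0.4624, -0.398 ]))]
[0.5139 0.0399 0.1698] [-0.0001  1.     -0.0002  0.0005] [([321.3, 76.9], 0.93, array([0.6102, 0.0406])), ([473.6, 83.1], 0.85, array([ 0.6128, -0.0983])), ([322.7, 183.9], 0.77, array([0.5167, 0.0395])), ([466.6, 182.1], 0.6, array([ 0.5191, -0.0978]))]
tool_pos: [0.5136, 0.04, 0.1694]
tool_rot: [-0.0, 1.0, 0.0, 0.0]
```

View pics/z.png

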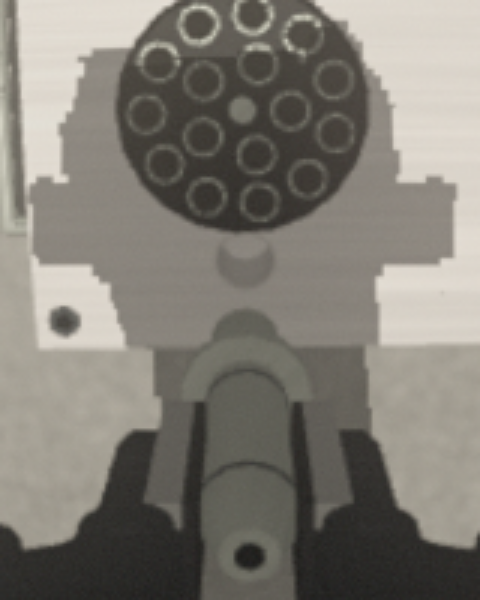

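```bash
python3 - <<'E'
from h import *
np.set_printoptions(precision=4,suppress=True)
s=telemetry.state();p=s['tool_pos'];ci=cam('wrist'); print(p)
d=np.array([.5139,.0399,.1698])-p
for u in [(321.8,186.8),(321.8,184)]: print('hole',onz('wrist',u,.045-d[2],ci)+d)
print('top',onz('wrist',(323,285.3),p[2]+.0325,ci)-p,'foot far edge',onz('wrist',(322,203.3),p[2]-.0615,ci)-p)
E
```

```text
[0.5136 0.04   0.1694]
hole [0.514  0.0403 0.045 ]
hole [0.5166 0.0403 0.045 ]
top [ 0.0004 -0.0005  0.0325] foot far edge [ 0.0054  0.0001 -0.0615]
```

```bash
python3 -m pendant '[1,0.3,0,15,0,1,0,0,20,0,1,0,0,15,0,1,0,0,9,0,1,0,0,0,0,1,0,0,0,0,1,0,0,0,0,1,0,0,0,0]'|egrep 'pos|ft'; python3 -m pendant '[1,0,0,2,0,1,0,0,2,0,1,0,0,0,0,1,0,0,0,0]'|egrep 'pos|ft'; python3 -m pendant '[1,0,0,2,0,1,0,0,0,0,1,0,0,0,0]'|egrep 'pos|ft'
```

```text
tool_pos: [0.5149, 0.0402, 0.1115]
ft_force: [-0.3, 0.5, -1.6]
tool_pos: [0.5137, 0.04, 0.1063]
ft_force: [0.0, -0.6, -1.4]
tool_pos: [0.5139, 0.04, 0.1042]
ft_force: [0.4, 0.4, -1.4]
```

Tip is 2 mm below the mouth and free; I continue in small steps.

```bash
python3 -m pendant '[1,0,0,2,0,1,0,0,0,0,1,0,0,0,0]'|egrep 'pos|ft'; python3 -m pendant '[1,0,0,1,0,1,0,0,1,0,1,0,0,0,0]'|egrep 'pos|ft'
```

```text
tool_pos: [0.514, 0.04, 0.1022]
ft_force: [0.1, 0.5, -1.9]
tool_pos: [0.514, 0.04, 0.1002]
ft_force: [0.1, 0.2, -1.6]
```

```bash
python3 -m pendant '[1,0,0,2,0,1,0,0,0,0,1,0,0,0,0]'|egrep 'pos|ft'; python3 -m pendant '[1,0,0,2,0,1,0,0,0,0,1,0,0,0,0]'|egrep 'pos|ft'
```

```text
tool_pos: [0.5139, 0.04, 0.0981]
ft_force: [1.4, -0.3, -2.4]
tool_pos: [0.5139, 0.04, 0.0961]
ft_force: [1.0, -0.4, -2.7]
```

```bash
python3 -m pendant '[1,0,0,3,0,1,0,0,3,0,1,0,0,0,0]'|egrep 'pos|ft'; python3 -m pendant '[1,0,0,2,0,1,0,0,2,0,1,0,0,0,0]'|egrep 'pos|ft'
```

```text
tool_pos: [0.5138, 0.04, 0.0898]
ft_force: [1.5, -0.1, -3.2]
tool_pos: [0.5139, 0.0401, 0.086]
ft_force: [2.2, -0.3, -3.0]
```

```bash
python3 -m pendant '[1,0,0,3,0,1,0,0,3,0,1,0,0,0,0]'|egrep 'pos|ft'; python3 -m pendant '[1,0,0,2,0,1,0,0,1,0,1,0,0,0,0]'|egrep 'pos|ft'
```

```text
tool_pos: [0.5139, 0.0401, 0.0798]
ft_force: [1.9, 0.7, -2.1]
tool_pos: [0.5139, 0.0401, 0.0771]
ft_force: [1.9, 0.2, -2.0]
```

```bash
python3 -m pendant '[1,0,0,1,0,1,0,0,0,0,1,0,0,0,0]'|egrep 'pos|ft';python3 -m pendant '[1,0,0,1,0,1,0,0,0,0,1,0,0,0,0]'|egrep 'pos|ft'
```

```text
tool_pos: [0.5139, 0.0401, 0.0763]
ft_force: [2.1, 1.2, -1.4]
tool_pos: [0.5142, 0.0402, 0.0758]
ft_force: [0.9, 1.1, 2.1]
```

```bash
python3 -m pendant '[1,0,0,0.5,0,1,0,0,0,0,1,0,0,0,0]'|egrep 'pos|ft'
```

```text
tool_pos: [0.5143, 0.0402, 0.0757]
ft_force: [0.8, 1.4, 6.1]
```

The flange bottomed at the same TCP height at which I gripped the spare (0.0757), so it's home. I release, back away and check.

```bash
python3 -m pendant '[0.4,0,0,0,0,0.2,0,0,0,0,0.15,0,0,0,0,0.15,0,0,0,0,0.15,0,0,-20,0,0.15,0,0,-30,0,0.15,0,0,-30,0,0.15,0,0,-30,0,0.15,0,0,-30,0,0.15,0,0,0,0]' 20|egrep 'pos|ft|t:'; python3 -m pendant '[0.15,-20,40,-20,0,0.15,-20,40,-20,0,0.15,0,0,0,0,0.15,0,0,0,0,0.15,0,0,0,0]'|grep pos; python3 - <<'E'
from h import *
a=vision.snapshot('side')[165:395,215:375]; b=vision.snapshot('wrist')[60:290,160:570]
cv2.imwrite('pics/end.png',cv2.resize(np.hstack([a,b]),None,fx=1.4,fy=1.4,interpolation=2))
E
```

```text
t: 24.23
tool_pos: [0.5181, 0.0404, 0.2213]
tool_rot: [-0.001, 1.0, -0.0, 0.006]
ft_force: [1.5, -0.6, 1.4]
tool_pos: [0.4793, -0.0278, 0.2483]
```

View pics/end.png

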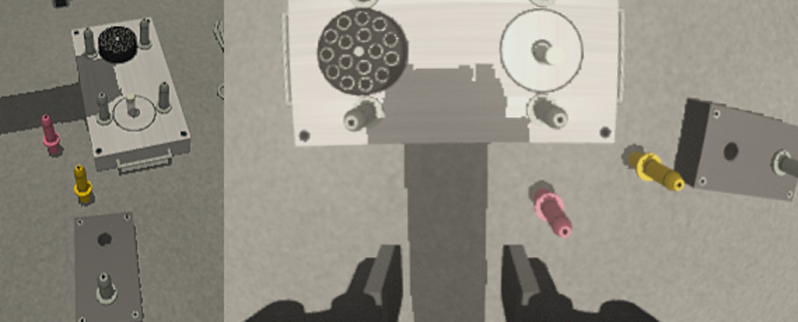

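The picture shows all four dock posts upright, including the spare at (360,115). The old post is in the narrow hole at left (104,290) and the wide hole is empty. Puck, vial and the coloured look-alikes haven't moved.

```bash
python3 -c "
from plant import order; print(order.close_job())"
```

```text
the job is handed in; nothing more can be done
None
```

The loose post was in hole 1 (about 7 mm of play at 3 N); it now stands in the caddy's narrow hole, the spare is seated fully home in its place, and the job is handed in. I rocked only the hole 1 and hole 3 posts (hole 3 was sound), not holes 2 and 4.

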